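Complete the sieve stack and hold the tapper's spring arm down on it

TASK

Nest the loose test sieve upright on top of the sieve that already stands in the sieve tapper, so that its skirt drops fully into the rim below, and let go of it. Then take the raised spring arm by its black cross-bar grip, draw it forward and down against its spring until it is hard against its stop and its pad clamps the stack, and finish while still holding it there with the gripper. Leave the lower sieve in its pan and do not knock the beaker, the timer or the dish.

Things in the scene. Friction and masses are not known exactly. Their poses are not given: they have to be found in the camera images.
- top_sieve_center (a point): Centre (half-way up) of the loose test sieve with the coarse mesh. It stands upright on the bench at the right of the tapper, mouth up. Plain steel ring 60 mm in outside diameter, 35 mm high in all: the frame is the upper 28 mm (inside diameter 54 mm, open above, mesh at its bottom); below it is a narrower skirt 7 mm high, 50 mm in diameter, tapering to 47 mm at its foot. 120 g. Its z axis points up.
- lower_sieve_center (a point): Centre (half-way up) of the lower sieve, of the same shape and size but with a finer mesh; loose, its skirt already sits in the tapper's pan. When the top sieve is nested on it, the top sieve's skirt stands inside this one's rim (2 mm of play all round), the frames touch, and the top sieve's centre is 28 mm above this point.
- pan_rim (a point): Centre of the rim of the receiver pan (60 mm outside diameter), clipped on the tapper's base 65 mm above the bench; a sieve seated in it has its centre 10.5 mm above this point. Axes are the tapper's: x from the pan to the hinge behind it (away from the operator), y along the hinge, z up. The tapper is a grey box 215 x 130 x 40 mm, fixed to the bench, with two aluminium cheeks (72 mm over both, top 153 mm above the bench) that carry the hinge.
- hold_hinge (a point): Point on the arm's hinge axis, mid-way between the cheeks, 128 mm above the bench and 80 mm behind the pan centre. The hinge axis is level, along the tapper's y. (This point's own axes turn with the arm; use those of pan_rim.)
- hold_arm (a joint): Angle of the sprung hold-down arm, rad. 0: raised, leaning 10 degrees back past upright, where its spring keeps it. It grows as the arm is drawn forward and down towards the operator; 1.745 (100 degrees): against its stop, arm level over the stack. Steel fork of two flat bars 82 mm apart inside; the grip bar is 150 mm from the hinge. The spring takes about 3 N at the bar at the start and about 8 N at the stop with the stack clamped; let go, the arm flies back up.
- grip_bar: Round black grip sleeve between the fork's ends, 14 mm in diameter, 78 mm long along the tapper's y, free to turn on its rod. Origin at its centre: about 276 mm above the bench with the arm raised, 128 mm at the stop, where it lies 70 mm in front of the pan centre. Its own axes turn with the sleeve.
- hold_pad: Round pad, 58 mm in diameter, 6 mm thick, on a spring plunger under a cross plate of the arm, 80 mm from the hinge; origin at the centre of its face. With the arm at its stop on a complete stack it is pressed in about 3 mm and clamps the top sieve's rim with about 4 N.
- beaker: Glass beaker with brown sample, 65 x 75 x 89 mm, on the bench behind the loose sieve; origin under its centre. Bystander.
- timer: White bench timer, 36 x 68 x 61 mm, behind and right of the tapper; origin under its centre. Bystander.
- petri_dish: Shallow glass dish, 64 mm in diameter, 14 mm high, left of the tapper; origin under its centre. Bystander.
Not all that is in view belongs to the job. What is shaped like the part that bears top_sieve_center but blue or red is not meant.

How it is judged:
By the outcome, as a careful person would: the job done as asked, in the order asked, and still so for the second after the job is handed in, while the arm keeps its last pose, push and grip.
It also fails if it takes over 58 s, if anything falls off the work surface, if the arm or the gripper's body presses on something with over 40 N, if the wrist force passes 120 N, or if a joint passes its speed limit or range.

ROBOT

A 7-joint arm with a two-finger parallel gripper is mounted at the origin on a cart in front of the work surface, level with it; the furniture and walls round the work are solid. World frame = base frame: x ahead of the robot, y to its left, z up, the work surface at z = 0. Lengths are in m, angles in rad, forces in N, time in s.
With the tool pointing down it reaches from about 0.4 to 0.875 m from the base axis. Payload 6.5 kg.
Tool frame: the origin (TCP) lies midway between the tips of the shut fingers; the grasp point (between the pads) lies 19 mm behind it; z points along the fingers, y is the line along which they close (so a half turn about z gives the same grasp; the last joint's range is limited). The gripper opens to 85 mm and grips with 20 to 120 N. Pads are 22 mm wide; open, the fingers measure 114 mm over their backs; the gripper's body (76 mm by 85 mm) begins 54 mm behind the grasp point. The pads swing forward as they close: fully open they stand 13 mm farther back than shut.
Start: joints at [1.058, 0.536, -0.004, 1.538, 0.003, 1.067, -0.071], TCP at [0.281, -0.586, 0.231] pointing down, gripper open.
Joint ranges: [-2.7, 2.7], [-0.37, 2.16], [-1.27, 1.26], [0.24, 2.4], [-1.31, 4.45], [0.19, 1.91], [-2.76, 2.76]. Speed limits (rad/s): [2.39, 2.39, 3.14, 3.14, 3.14, 3.14, 3.14].

INTERFACE

Orientations are given as a rotation vector (axis times angle).
In Python, from plant import get_obs, grab_frame, camera_model, job gives the robot as it stands.
- The arm moves only by the tool drive_tool, never from a script. Its argument "plan" is a list of rows, each an object of numbers: "tx", "ty", "tz": the shift along the tool's x, y, z each as a share of 400 mm, from -1 to 1; "roll": the turn about the tool's z as a share of 90 degrees, from -1 to 1; "jaw": the opening, from -1 (shut) to 1 (fully open), so that 0 is half open. In form: [{"tx": .., "ty": .., "tz": .., "roll": .., "jaw": ..}, ...]. A call has exactly 10 rows; each row is the pose to reach, as a shift and turn from the pose commanded when the call began, along the tool's axes at that moment; what a row does not reach only later rows make up. A row lasts 1/8 s, in which the tool goes at most 62.5 mm and 10.7 degrees, less where a joint would pass 70% of its speed; a pose out of reach is approached as far as the arm can. A call with a number of a shift or a turn outside -1 to 1 is refused whole. A call with a gripper value outside its range is refused whole. The fingers move at their own pace and stop on an object; "newtons" is the grip in N (left out, the last holds). Time passes only in rows, so rows that repeat a pose let the fingers close, or fill a call up. It gives the time, the measured TCP pose, the force, the opening and the grip force at its end, in the units of the state.
- get_obs(): the state, without advancing time (a new reading comes with each control period).
- grab_frame(name): name is "scene" or "top" or "wrist"; returns the picture (384x512x3 uint8, red, green, blue); there is no depth.
- camera_model(name): a dict with "vertical_fov" (degrees; the focal length in pixels is half the picture's height over the tangent of half this angle, whatever the lens; pixels are square), "cx", "cy" (the principal point, pixels), "dist" ([k1, k2, p1, p2, k3] as OpenCV has them; the pictures are not rectified), "cam_to_world" (4x4, takes a point from camera to world coordinates); the wrist camera has in their place "tool_from_camera" (4x4, takes a point from camera to tool coordinates, whose origin is the TCP and whose axes are the flange's). Camera axes: x right, y down, z forward; pixel columns grow to the right and rows downward; lengths in m; the calibration is good to about 2 mm. A picture is of the moment at which its call begins: read the wrist's pose just before it. camera_model takes no time and is no camera call.
- job.sign_off(): hands the job in; it is judged then, once.
The state is a dict: "clock": time; "joints": joint angles; "qvel": joint speeds; "joint_efforts": joint torques, N m; "tcp_pos": TCP position; "orientation": TCP orientation; "contact_force": force on the tool from outside, world axes, zero at the start; "torque": the same for the moment, N m; "finger_gap": finger opening in m; "finger_force": force on a finger pad.
Only numpy, scipy, OpenCV 4.12 (cv2) and the standard library are available. Lean on these libraries where they do the work, as an engineer would, in place of code of your own. Each camera call takes 0.05 s, during which the arm holds its last target. There are 200 camera calls.

## Working session

There is one attempt and no reset: what is moved stays moved. The work goes in short steps, Python scripts to look and compute and a tool call to move; the robot and the scene stay as the last step left them, time stands still between calls to the robot, and variables do not carry over. Pictures are saved under pics/ and viewed, at most 10 in all, crops included, and the job is handed in when it is done.

Besides the shell and the picture viewer there is one more tool, called by a JSON object that holds its "method" and its "body", one argument or row to a line. drive_tool: Moves the arm, as the interface text tells. Its arguments: {"type":"object","properties":{"plan":{"type":"array","items":{"type":"object","properties":{"tx":{"type":"number"},"ty":{"type":"number"},"tz":{"type":"number"},"roll":{"type":"number"},"jaw":{"type":"number"}}}},"newtons":{"type":"number"}},"required":["plan"]}

```bash
mkdir -p pics; cat > h.py <<'E'
import numpy as np, cv2
from plant import get_obs, grab_frame, camera_model, job
from scipy.spatial.transform import Rotation as R
def K(m):
    f=192/np.tan(np.radians(m["vertical_fov"])/2); return np.array([[f,0,m["cx"]],[0,f,m["cy"]],[0,0,1.]])
def T(name,o=None):
    m=camera_model(name)
    if name!="wrist": return np.array(m["cam_to_world"])
    o=o or get_obs(); t=np.eye(4); t[:3,:3]=R.from_rotvec(o["orientation"]).as_matrix(); t[:3,3]=o["tcp_pos"]
    return t@np.array(m["tool_from_camera"])
def ray(name,uv,o=None):
    m=camera_model(name); t=T(name,o)
    p=cv2.undistortPoints(np.array([[uv]],float),K(m),np.array(m["dist"]))[0,0]
    return t[:3,3], t[:3,:3]@np.array([*p,1])
def atz(name,uv,z,o=None):
    c,d=ray(name,uv,o); return c+d*(z-c[2])/d[2]
def proj(name,P,o=None):
    m=camera_model(name); t=np.linalg.inv(T(name,o))
    return cv2.projectPoints(np.atleast_2d(P).astype(float),R.from_matrix(t[:3,:3]).as_rotvec(),t[:3,3],K(m),np.array(m["dist"]))[0][:,0]
def shot(name,fn,crop=None,s=1):
    im=grab_frame(name)[:,:,::-1].copy()
    cv2.imwrite("pics/raw_"+fn,im)
    if crop: x0,y0,x1,y1=crop; im=im[y0:y1,x0:x1]
    cv2.imwrite("pics/"+fn,cv2.resize(im,None,fx=s,fy=s,interpolation=cv2.INTER_CUBIC))
E
python3 - <<'E'
from h import *
shot("scene","s1.png",s=1.5);shot("top","t1.png",s=1.5)
o=get_obs();print({k:np.round(v,3) for k,v in o.items()})
for n in("scene","top"):print(np.round(T(n),3).tolist())
print(R.from_rotvec(o["orientation"]).as_matrix().round(3))
E
```

```text
{'clock': np.float64(0.1), 'joints': array([ 1.058,  0.537, -0.004,  1.539,  0.003,  1.067, -0.071]), 'qvel': array([ 0.   ,  0.   ,  0.001, -0.001, -0.   ,  0.001,  0.001]), 'joint_efforts': array([ 2.0000e-03, -5.8457e+01,  1.0520e+00, -2.5978e+01,  1.3000e-02,
        5.0000e-03,  0.0000e+00]), 'tcp_pos': array([ 0.281, -0.586,  0.23 ]), 'orientation': array([-3.062e+00, -6.960e-01,  1.000e-03]), 'contact_force': array([-0.255,  0.264,  0.134]), 'torque': array([-0.03 ,  0.017, -0.038]), 'finger_force': np.float64(0.0), 'finger_gap': np.float64(0.085)}
[[0.611, -0.607, 0.508, -0.137], [-0.792, -0.458, 0.404, -0.538], [-0.013, -0.649, -0.761, 1.173], [0.0, 0.0, 0.0, 1.0]]
[[0.031, -0.977, 0.209, 0.242], [-1.0, -0.03, 0.006, -0.016], [0.0, -0.209, -0.978, 1.456], [0.0, 0.0, 0.0, 1.0]]
[[ 0.902  0.432 -0.001]
 [ 0.432 -0.902  0.001]
 [-0.    -0.002 -1.   ]]
```

View pics/s1.png

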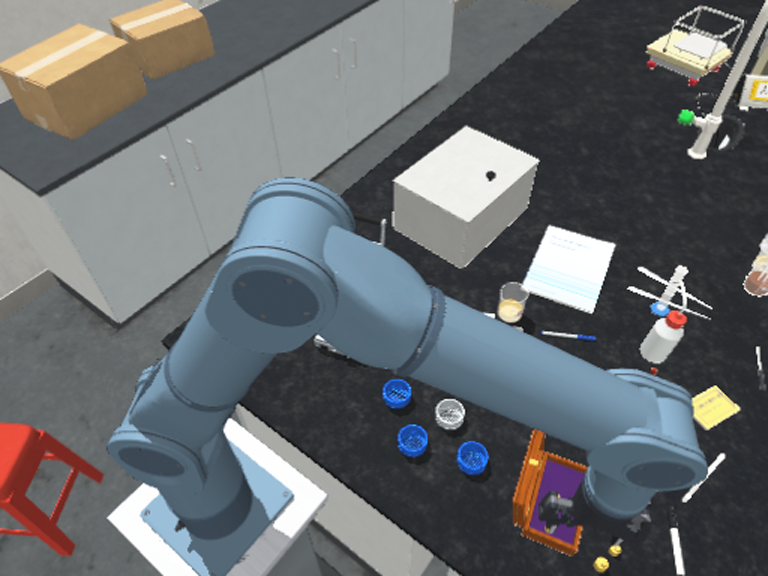

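View pics/t1.png

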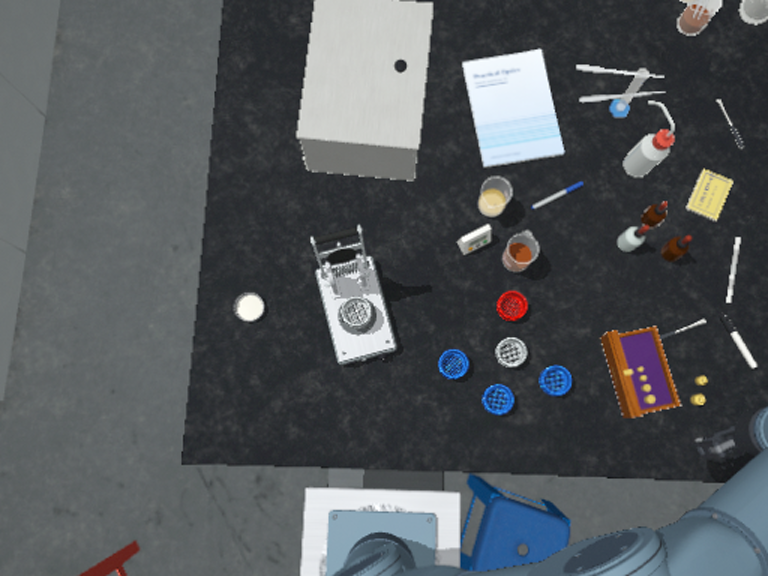

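In the top view, the sieve shapes are steel at (511,352), red at (512,305), and blue at (453,363), (498,400) and (556,380). The steel one is meant, since it is plain and stands right of the tapper. The tapper's lower sieve is at (356,314), and the grip bar is near (338,242). I'll confirm in an enlarged crop.

```bash
python3 - <<'E'
from h import *
im=cv2.imread("pics/raw_t1.png")[145:290,195:385]
cv2.imwrite("pics/c1.png",cv2.resize(im,None,fx=4,fy=4,interpolation=cv2.INTER_CUBIC))
E
```

```text
(no output)
```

View pics/c1.png

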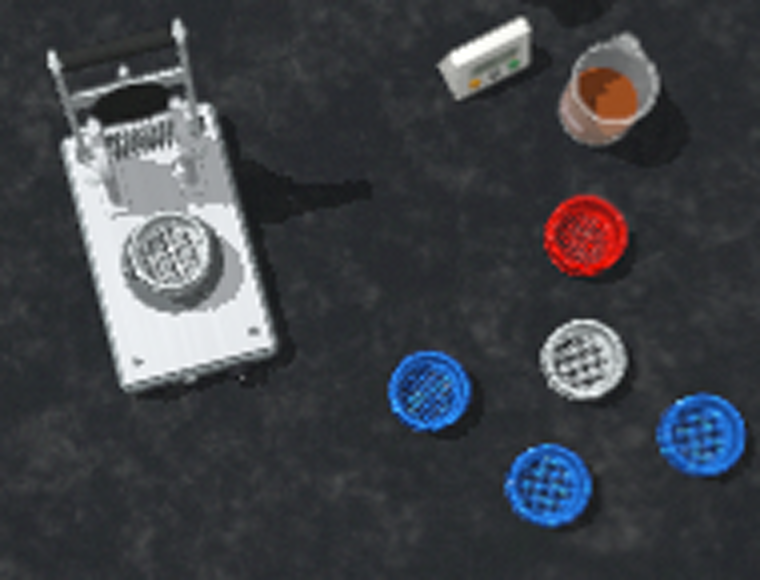

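The crop confirms plain steel at crop (585,358), ringed by one red and three blue decoys. The tapper's sieve rim is at (172,252), and the bar runs from (60,63) to (180,42).

```bash
python3 - <<'E'
from h import *
c=lambda x,y:(195+(x-1.5)/4,145+(y-1.5)/4)
def p(n,x,y,z):
    q=atz("top",c(x,y),z);print(n,q.round(4),np.hypot(*q[:2]).round(3));return q
s=p("sieve",585,358,.035);l=p("lower",172,252,.0935);b=p("bar",122,51,.276)
for n,x,y in(("red",588,234),("blueL",430,389),("blueB",550,484),("blueR",703,433)):
    q=p(n,x,y,.035);d=q-s;print("  dist",np.hypot(*d[:2]).round(4),"dir",np.degrees(np.arctan2(d[1],d[0])).round(1))
a=[p("base",x,y,.04) for x,y in((65,145),(123,385),(218,105),(274,348))]
ang=lambda u,v:np.degrees(np.arctan2(*(v-u)[1::-1])).round(1)
print("tapper x",ang(a[1],a[0]),ang(a[3],a[2]),"pan>bar",ang(l,b), "dist",np.hypot(*(b-l)[:2]))
print("bar dir",ang(p("",180,40,.276),p("",60,64,.276)))
print("front edge",ang(a[3],a[1]))
E
```

```text
sieve [ 0.4418 -0.2629  0.035 ] 0.514
lower [0.5055 0.0627 0.0935] 0.509
bar [0.6081 0.0918 0.276 ] 0.615
red [ 0.5417 -0.2661  0.035 ] 0.604
  dist 0.1 dir -1.8
blueL [ 0.4134 -0.1413  0.035 ] 0.437
  dist 0.1249 dir 103.1
blueB [ 0.3425 -0.235   0.035 ] 0.415
  dist 0.1031 dir 164.3
blueR [ 0.3859 -0.354   0.035 ] 0.524
  dist 0.1069 dir -121.5
base [0.601  0.1556 0.04  ] 0.621
base [0.4085 0.0997 0.04  ] 0.421
base [0.6383 0.0335 0.04  ] 0.639
base [ 0.4413 -0.0177  0.04  ] 0.442
tapper x 16.2 14.6 pan>bar 15.8 dist 0.10672335120816744
 [0.6172 0.0527 0.276 ] 0.619
 [0.5976 0.1334 0.276 ] 0.612
bar dir 103.6
front edge 105.6
```

{"method": "drive_tool", "body": {
  "plan": [
    {"tx": 0.1, "ty": -0.08, "tz": 0, "roll": 0, "jaw": 1},
    {"tx": 0.22, "ty": -0.17, "tz": 0, "roll": 0, "jaw": 1},
    {"tx": 0.34, "ty": -0.26, "tz": 0.03, "roll": 0, "jaw": 1},
    {"tx": 0.46, "ty": -0.36, "tz": 0.07, "roll": 0, "jaw": 1},
    {"tx": 0.57, "ty": -0.45, "tz": 0.11, "roll": 0, "jaw": 1},
    {"tx": 0.66, "ty": -0.52, "tz": 0.15, "roll": 0, "jaw": 1},
    {"tx": 0.712, "ty": -0.555, "tz": 0.17, "roll": 0, "jaw": 1},
    {"tx": 0.712, "ty": -0.555, "tz": 0.17, "roll": 0, "jaw": 1},
    {"tx": 0.712, "ty": -0.555, "tz": 0.17, "roll": 0, "jaw": 1},
    {"tx": 0.712, "ty": -0.555, "tz": 0.17, "roll": 0, "jaw": 1}
  ],
  "newtons": 40
}}

```text
clock: 1.35
tcp_pos: [0.4411, -0.2645, 0.1636]
orientation: [3.064, 0.692, -0.0]
contact_force: [0.0, 0.4, 0.5]
finger_gap: 0.0857
finger_force: 0.0
```

```bash
python3 - <<'E'
from h import *
o=get_obs();print(o["clock"],np.round(o["tcp_pos"],4),R.from_rotvec(o["orientation"]).as_matrix().round(3).tolist())
shot("wrist","w1.png",s=1.5)
print((proj("wrist",[[.4418,-.2629,.035]],o)*1.5).round(1))
print(np.round(camera_model("wrist")["tool_from_camera"],3).tolist())
E
```

```text
1.35 [ 0.4411 -0.2645  0.1636] [[0.903, 0.43, 0.0], [0.43, -0.903, -0.001], [-0.0, 0.001, -1.0]]
[[378.7 273.7]]
[[0.0, -0.954, -0.3, 0.077], [1.0, 0.0, -0.001, 0.0], [0.001, -0.3, 0.954, -0.142], [0.0, 0.0, 0.0, 1.0]]
```

View pics/w1.png

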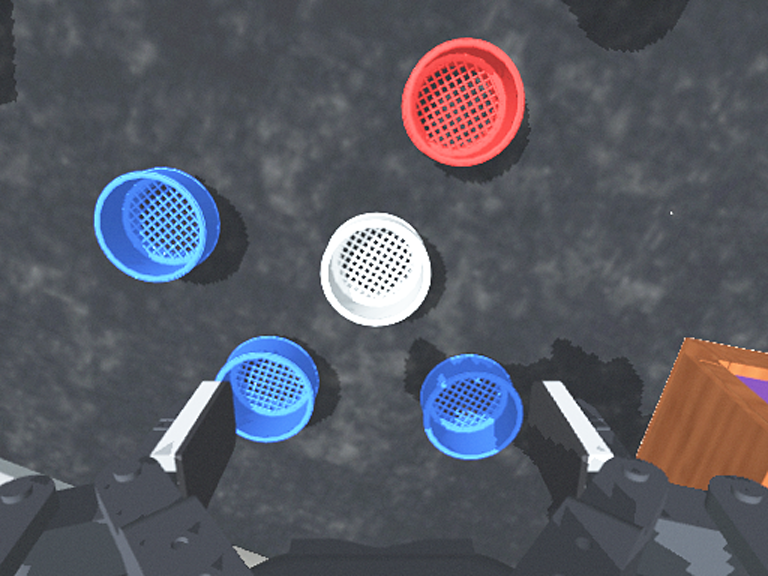

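The steel sieve's rim centre is at (376,269). That is 2–3 mm from my estimate, so I'll correct, descend and grasp.

{"method": "drive_tool", "body": {
  "plan": [
    {"tx": 0.009, "ty": -0.006, "tz": 0.06, "roll": 0, "jaw": 1},
    {"tx": 0.009, "ty": -0.006, "tz": 0.15, "roll": 0, "jaw": 1},
    {"tx": 0.009, "ty": -0.006, "tz": 0.25, "roll": 0, "jaw": 1},
    {"tx": 0.009, "ty": -0.006, "tz": 0.34, "roll": 0, "jaw": 1},
    {"tx": 0.009, "ty": -0.006, "tz": 0.385, "roll": 0, "jaw": 1},
    {"tx": 0.009, "ty": -0.006, "tz": 0.4, "roll": 0, "jaw": 1},
    {"tx": 0.009, "ty": -0.006, "tz": 0.4, "roll": 0, "jaw": 1},
    {"tx": 0.009, "ty": -0.006, "tz": 0.4, "roll": 0, "jaw": -0.3},
    {"tx": 0.009, "ty": -0.006, "tz": 0.4, "roll": 0, "jaw": -0.3},
    {"tx": 0.009, "ty": -0.006, "tz": 0.4, "roll": 0, "jaw": -0.3}
  ],
  "newtons": 40
}}

```text
clock: 2.65
tcp_pos: [0.4448, -0.2599, 0.0046]
orientation: [3.062, 0.695, 0.002]
contact_force: [-0.5, -0.5, 6.7]
finger_gap: 0.0581
finger_force: 40.9
```

{"method": "drive_tool", "body": {
  "plan": [
    {"tx": 0, "ty": 0, "tz": 0, "roll": 0, "jaw": -0.3},
    {"tx": 0, "ty": 0, "tz": 0, "roll": 0, "jaw": -0.3},
    {"tx": 0, "ty": 0, "tz": 0, "roll": 0, "jaw": -0.3},
    {"tx": 0, "ty": 0, "tz": -0.05, "roll": 0, "jaw": -0.3},
    {"tx": 0, "ty": 0, "tz": -0.13, "roll": 0, "jaw": -0.3},
    {"tx": 0, "ty": 0, "tz": -0.23, "roll": 0, "jaw": -0.3},
    {"tx": 0, "ty": 0, "tz": -0.31, "roll": 0, "jaw": -0.3},
    {"tx": 0, "ty": 0, "tz": -0.36, "roll": 0, "jaw": -0.3},
    {"tx": 0, "ty": 0, "tz": -0.37, "roll": 0, "jaw": -0.3},
    {"tx": 0, "ty": 0, "tz": -0.37, "roll": 0, "jaw": -0.3}
  ]
}}

```text
clock: 3.9
tcp_pos: [0.4437, -0.2591, 0.151]
orientation: [-3.063, -0.696, 0.0]
contact_force: [0.4, 0.5, -1.4]
finger_gap: 0.0583
finger_force: 43.2
```

```bash
python3 - <<'E'
from h import *
o=get_obs();print(o["clock"],np.round(o["tcp_pos"],4),o["finger_gap"],R.from_rotvec(o["orientation"]).as_matrix().round(4).tolist())
shot("wrist","w2.png",s=1.5)
E
```

```text
3.9 [ 0.4437 -0.2591  0.151 ] 0.0583279004206468 [[0.9018, 0.4321, -0.0002], [0.4321, -0.9018, 0.0], [-0.0002, -0.0001, -1.0]]
```

View pics/w2.png

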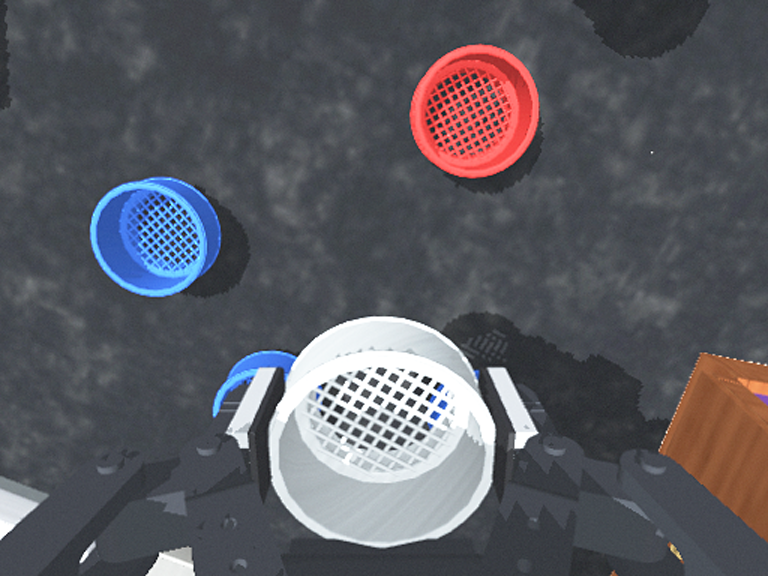

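The sieve is held square between the pads, with its rim spanning about x 268–497 and y 349–547. Next I'll go to a hover in front of the pan, with the tool aligned to the tapper.

{"method": "drive_tool", "body": {
  "plan": [
    {"tx": 0.02, "ty": -0.05, "tz": -0.02, "roll": 0.01, "jaw": -0.3},
    {"tx": 0.06, "ty": -0.15, "tz": -0.05, "roll": 0.03, "jaw": -0.3},
    {"tx": 0.11, "ty": -0.27, "tz": -0.075, "roll": 0.05, "jaw": -0.3},
    {"tx": 0.16, "ty": -0.39, "tz": -0.075, "roll": 0.07, "jaw": -0.3},
    {"tx": 0.21, "ty": -0.51, "tz": -0.075, "roll": 0.09, "jaw": -0.3},
    {"tx": 0.26, "ty": -0.62, "tz": -0.075, "roll": 0.105, "jaw": -0.3},
    {"tx": 0.285, "ty": -0.68, "tz": -0.075, "roll": 0.113, "jaw": -0.3},
    {"tx": 0.29, "ty": -0.694, "tz": -0.075, "roll": 0.113, "jaw": -0.3},
    {"tx": 0.29, "ty": -0.694, "tz": -0.075, "roll": 0.113, "jaw": -0.3},
    {"tx": 0.29, "ty": -0.694, "tz": -0.075, "roll": 0.113, "jaw": -0.3}
  ]
}}

```text
clock: 5.2
tcp_pos: [0.4285, 0.0398, 0.181]
orientation: [3.113, 0.418, -0.001]
contact_force: [-0.5, -0.2, -1.0]
finger_gap: 0.058
finger_force: 43.2
```

```bash
python3 - <<'E'
from h import *
o=get_obs();print(o["clock"],np.round(o["tcp_pos"],4),o["finger_gap"],R.from_rotvec(o["orientation"]).as_matrix().round(4).tolist())
shot("wrist","w3.png",s=1.5)
Rm=R.from_rotvec(o["orientation"]).as_matrix();t=np.linspace(0,2*np.pi,100)
for x0 in(-.004,-.002,0,.002):
  for h in (-.028,-.0304,-.033):
    P=np.c_[x0+.03*np.cos(t),.03*np.sin(t),0*t+h]@Rm.T+o["tcp_pos"]
    q=proj("wrist",P,o)*1.5;print(x0,h,q.min(0).round(),q.max(0).round())
c=np.array([.5055,.0627,.0935]);q=proj("wrist",c+.03*np.c_[np.cos(t),np.sin(t),0*t],o)*1.5;print("lower",q.min(0),q.max(0))
E
```

```text
5.2 [0.4285 0.0398 0.181 ] 0.05804538655261138 [[0.9645, 0.2641, -0.0007], [0.2641, -0.9645, -0.0006], [-0.0008, 0.0004, -1.0]]
-0.004 -0.028 [266. 350.] [495. 546.]
-0.004 -0.0304 [264. 354.] [497. 552.]
-0.004 -0.033 [262. 359.] [499. 560.]
-0.002 -0.028 [266. 343.] [496. 540.]
-0.002 -0.0304 [264. 347.] [498. 547.]
-0.002 -0.033 [262. 351.] [500. 554.]
0 -0.028 [265. 335.] [496. 534.]
0 -0.0304 [263. 339.] [498. 541.]
0 -0.033 [261. 343.] [501. 548.]
0.002 -0.028 [265. 327.] [497. 529.]
0.002 -0.0304 [263. 331.] [499. 535.]
0.002 -0.033 [260. 335.] [501. 542.]
lower [307.14071668  46.48094438] [446.83335178 192.95979612]
```

View pics/w3.png

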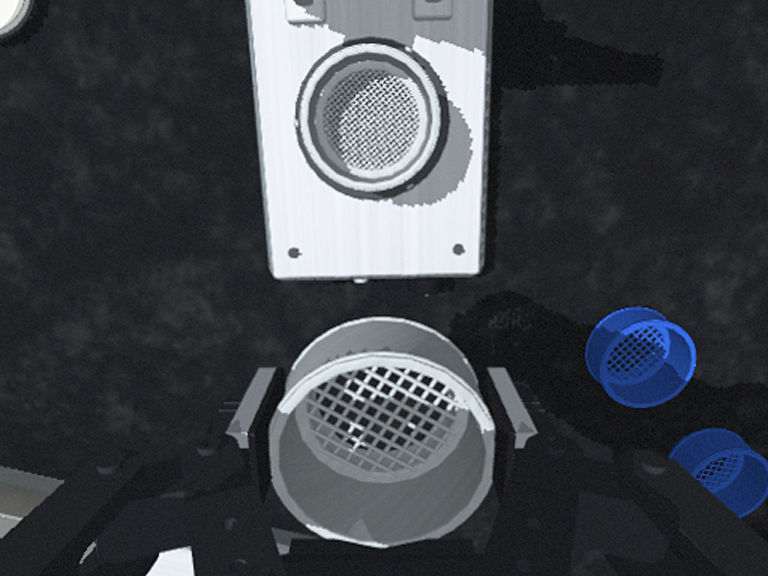

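The held sieve's rim reads (269–497, 349–547). The lower sieve's rim is centred near (369,117), against a prediction of (377,120). I'll fit that ring edge for an accurate offset.

```bash
cat > fit.py <<'E'
from h import *
from scipy.optimize import least_squares
o=get_obs();Rm=R.from_rotvec(o["orientation"]).as_matrix();tp=np.array(o["tcp_pos"])
g=cv2.cvtColor(cv2.imread("pics/raw_w3.png"),cv2.COLOR_BGR2GRAY).astype(np.float32)
t=np.radians(np.arange(0,360,3))
def ring(cx,cy,r0,r1,ts):
    r=np.arange(r0,r1,.25);X=(cx+np.outer(np.cos(ts),r)).astype(np.float32);Y=(cy+np.outer(np.sin(ts),r)).astype(np.float32)
    p=cv2.GaussianBlur(cv2.remap(g,X,Y,1),(5,1),0)
    k=np.diff(p,axis=1).argmin(1);i=np.arange(len(ts));return np.c_[X[i,k],Y[i,k]]
E
cat > f3.py <<'E'
from fit import *
def fit(pts,c0,free,zf):
    def f(v):
        c=np.array([v[0],v[1],v[2] if free else zf])
        # distance of back-projected points on plane z to circle
        q=np.array([atz("wrist",p,c[2],o) for p in pts]);return (np.hypot(q[:,0]-c[0],q[:,1]-c[1])-.03)*1e3
    s=least_squares(f,c0,loss="soft_l1",f_scale=.5);return s.x,np.sqrt(np.mean(s.fun**2))
pl=ring(369/1.5,117/1.5,43,54,t)
for fr in(0,1):
    v,e=fit(pl,[.5055,.0627,.0935][:3 if fr else 2],fr,.0935);print("lower",v.round(4),e.round(2), "tool",(Rm.T@(np.r_[v[:2],.0935]-tp)).round(4))
print(pl.min(0)*1.5,pl.max(0)*1.5)
im=cv2.resize(cv2.imread("pics/raw_w3.png")[10:384,150:360],None,fx=1.6*1.0,fy=1.6)
im=cv2.resize(cv2.imread("pics/raw_w3.png")[20:140,186:306],None,fx=5,fy=5,interpolation=cv2.INTER_CUBIC)
for p in pl: cv2.circle(im,(int((p[0]-186+.5)*5),int((p[1]-20+.5)*5)),2,(0,0,255),-1)
cv2.imwrite("pics/c3.png",im)
E
python3 f3.py
```

```text
Traceback (most recent call last):
  File "f3.py", line 10, in <module>
    v,e=fit(pl,[.5055,.0627,.0935][:3 if fr else 2],fr,.0935);print("lower",v.round(4),e.round(2), "tool",(Rm.T@(np.r_[v[:2],.0935]-tp)).round(4))
        ~~~^^^^^^^^^^^^^^^^^^^^^^^^^^^^^^^^^^^^^^^^^^^^^^^^^^
  File "f3.py", line 7, in fit
    s=least_squares(f,c0,loss="soft_l1",f_scale=.5);return s.x,np.sqrt(np.mean(s.fun**2))
  File "f3.py", line 6, in f
    q=np.array([atz("wrist",p,c[2],o) for p in pts]);return (np.hypot(q[:,0]-c[0],q[:,1]-c[1])-.03)*1e3
                ~~~^^^^^^^^^^^^^^^^^^
  File "h.py", line 16, in atz
    c,d=ray(name,uv,o); return c+d*(z-c[2])/d[2]
        ~~~^^^^^^^^^^^
  File "h.py", line 12, in ray
    m=camera_model(name); t=T(name,o)
ValueError: time passes only in moves, steps and waits
```

```bash
sed -i '2a import functools\ncamera_model=functools.cache(camera_model)' h.py; python3 f3.py 2>&1 | tail -4
```

```text
lower [0.506  0.0662] 0.17 tool [ 0.0816 -0.005   0.0875]
lower [0.506  0.0662 0.0943] 0.13 tool [ 0.0816 -0.005   0.0875]
[299.25      42.851757] [439.875 190.875]
```

View pics/c3.png

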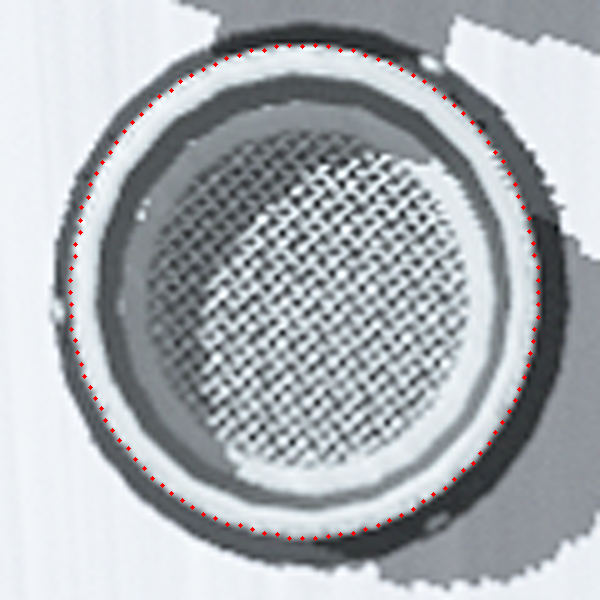

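The fit residual is 0.13 mm. The lower rim is at tool (81.6, −5.0) mm and the held rim at about (−3, +0.6) mm, so I need to move +84.6 and −5.6 mm.

{"method": "drive_tool", "body": {
  "plan": [
    {"tx": 0.03, "ty": -0.002, "tz": 0, "roll": 0, "jaw": -0.3},
    {"tx": 0.09, "ty": -0.006, "tz": 0, "roll": 0, "jaw": -0.3},
    {"tx": 0.15, "ty": -0.01, "tz": 0.02, "roll": 0, "jaw": -0.3},
    {"tx": 0.195, "ty": -0.013, "tz": 0.06, "roll": 0, "jaw": -0.3},
    {"tx": 0.2115, "ty": -0.014, "tz": 0.11, "roll": 0, "jaw": -0.3},
    {"tx": 0.2115, "ty": -0.014, "tz": 0.15, "roll": 0, "jaw": -0.3},
    {"tx": 0.2115, "ty": -0.014, "tz": 0.175, "roll": 0, "jaw": -0.3},
    {"tx": 0.2115, "ty": -0.014, "tz": 0.18, "roll": 0, "jaw": -0.3},
    {"tx": 0.2115, "ty": -0.014, "tz": 0.18, "roll": 0, "jaw": -0.3},
    {"tx": 0.2115, "ty": -0.014, "tz": 0.18, "roll": 0, "jaw": -0.3}
  ]
}}

```text
clock: 6.5
tcp_pos: [0.5091, 0.0692, 0.1099]
orientation: [3.113, 0.422, 0.002]
contact_force: [-0.2, -0.9, -1.8]
finger_gap: 0.058
finger_force: 43.3
```

```bash
python3 - <<'E'
from h import *
o=get_obs();Rm=R.from_rotvec(o["orientation"]).as_matrix()
d=Rm.T@(np.array([.506,.0662,.0935])-o["tcp_pos"]);print(np.round(o["tcp_pos"],4),"lower in tool",d.round(4),"offset to hold",(d[:2]-[-.003,.0006]).round(4))
E
```

```text
[0.5091 0.0692 0.1099] lower in tool [-0.0038  0.0021  0.0164] offset to hold [-0.0008  0.0015]
```

{"method": "drive_tool", "body": {
  "plan": [
    {"tx": -0.001, "ty": 0.002, "tz": 0.006, "roll": 0, "jaw": -0.3},
    {"tx": -0.001, "ty": 0.002, "tz": 0.012, "roll": 0, "jaw": -0.3},
    {"tx": -0.001, "ty": 0.002, "tz": 0.018, "roll": 0, "jaw": -0.3},
    {"tx": -0.001, "ty": 0.002, "tz": 0.024, "roll": 0, "jaw": -0.3},
    {"tx": -0.001, "ty": 0.002, "tz": 0.03, "roll": 0, "jaw": -0.3},
    {"tx": -0.001, "ty": 0.002, "tz": 0.036, "roll": 0, "jaw": -0.3},
    {"tx": -0.001, "ty": 0.002, "tz": 0.041, "roll": 0, "jaw": -0.3},
    {"tx": -0.001, "ty": 0.002, "tz": 0.044, "roll": 0, "jaw": -0.3},
    {"tx": -0.001, "ty": 0.002, "tz": 0.046, "roll": 0, "jaw": -0.3},
    {"tx": -0.001, "ty": 0.002, "tz": 0.046, "roll": 0, "jaw": -0.3}
  ]
}}

```text
clock: 7.75
tcp_pos: [0.5085, 0.0683, 0.0909]
orientation: [3.113, 0.422, 0.0]
contact_force: [0.0, -0.5, -1.1]
finger_gap: 0.0584
finger_force: 43.3
```

The skirt is inside the rim with no jam, since the force is still only the sieve's weight. I'll lower a little more until it touches.

{"method": "drive_tool", "body": {
  "plan": [
    {"tx": 0, "ty": 0, "tz": 0.001, "roll": 0, "jaw": -0.3},
    {"tx": 0, "ty": 0, "tz": 0.002, "roll": 0, "jaw": -0.3},
    {"tx": 0, "ty": 0, "tz": 0.003, "roll": 0, "jaw": -0.3},
    {"tx": 0, "ty": 0, "tz": 0.004, "roll": 0, "jaw": -0.3},
    {"tx": 0, "ty": 0, "tz": 0.005, "roll": 0, "jaw": -0.3},
    {"tx": 0, "ty": 0, "tz": 0.005, "roll": 0, "jaw": -0.3},
    {"tx": 0, "ty": 0, "tz": 0.005, "roll": 0, "jaw": -0.3},
    {"tx": 0, "ty": 0, "tz": 0.005, "roll": 0, "jaw": -0.3},
    {"tx": 0, "ty": 0, "tz": 0.005, "roll": 0, "jaw": -0.3},
    {"tx": 0, "ty": 0, "tz": 0.005, "roll": 0, "jaw": -0.3}
  ]
}}

```text
clock: 9.0
tcp_pos: [0.5087, 0.0683, 0.0906]
orientation: [3.113, 0.422, 0.001]
contact_force: [-6.4, -0.5, 19.6]
finger_gap: 0.0586
finger_force: 45.1
```

It is seated: 20 N at z 0.0906, where I expected the frames to meet. Now I'll relax, release and lift.

{"method": "drive_tool", "body": {
  "plan": [
    {"tx": 0, "ty": 0, "tz": -0.003, "roll": 0, "jaw": -0.3},
    {"tx": 0, "ty": 0, "tz": -0.003, "roll": 0, "jaw": 0.8},
    {"tx": 0, "ty": 0, "tz": -0.003, "roll": 0, "jaw": 0.8},
    {"tx": 0, "ty": 0, "tz": -0.003, "roll": 0, "jaw": 0.8},
    {"tx": 0, "ty": 0, "tz": -0.003, "roll": 0, "jaw": 0.8},
    {"tx": 0, "ty": 0, "tz": -0.03, "roll": 0, "jaw": 0.8},
    {"tx": 0, "ty": 0, "tz": -0.08, "roll": 0, "jaw": 0.8},
    {"tx": 0, "ty": 0, "tz": -0.14, "roll": 0, "jaw": 0.8},
    {"tx": -0.06, "ty": 0, "tz": -0.2, "roll": 0, "jaw": 0.8},
    {"tx": -0.12, "ty": 0, "tz": -0.25, "roll": 0, "jaw": 0.8}
  ]
}}

```text
clock: 10.25
tcp_pos: [0.4621, 0.0556, 0.1904]
orientation: [-3.113, -0.422, -0.002]
contact_force: [1.1, 0.3, -1.0]
finger_gap: 0.0768
finger_force: 0.0
```

```bash
python3 - <<'E'
from h import *
o=get_obs();print(o["clock"],np.round(o["tcp_pos"],4))
shot("wrist","w4.png",s=1.2)
a=cv2.imread("pics/w4.png");im=grab_frame("scene")[:,:,::-1]
cv2.imwrite("pics/raw_s4.png",im)
t=np.linspace(0,2*np.pi,200)
for z in(.121,.128):
    q=proj("wrist",np.array([.506,.0662,z])+.03*np.c_[np.cos(t),np.sin(t),0*t],o)*1.2
    cv2.polylines(a,[q.astype(int).reshape(-1,1,2)],True,(0,0,255) if z<.125 else (0,200,0),1)
cv2.imwrite("pics/w4o.png",a)
E
```

```text
10.25 [0.4621 0.0556 0.1904]
```

View pics/w4o.png

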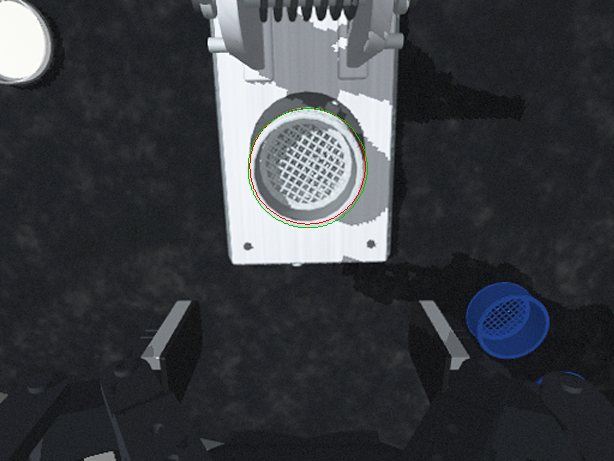

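The released sieve's rim matches the red projected circle (z = 0.121, fully seated), centred at (307,167). Next I'll go up, roll to straddle the bar, and hover above it.

{"method": "drive_tool", "body": {
  "plan": [
    {"tx": -0.02, "ty": 0, "tz": -0.07, "roll": -0.06, "jaw": 0.8},
    {"tx": -0.02, "ty": 0, "tz": -0.19, "roll": -0.17, "jaw": 0.6},
    {"tx": -0.02, "ty": 0, "tz": -0.3, "roll": -0.28, "jaw": 0.4},
    {"tx": 0, "ty": 0, "tz": -0.35, "roll": -0.39, "jaw": 0.2},
    {"tx": 0.07, "ty": 0, "tz": -0.35, "roll": -0.5, "jaw": 0.1},
    {"tx": 0.15, "ty": 0.002, "tz": -0.35, "roll": -0.61, "jaw": 0.1},
    {"tx": 0.23, "ty": 0.004, "tz": -0.35, "roll": -0.72, "jaw": 0.1},
    {"tx": 0.31, "ty": 0.004, "tz": -0.35, "roll": -0.83, "jaw": 0.1},
    {"tx": 0.36, "ty": 0.004, "tz": -0.35, "roll": -0.94, "jaw": 0.1},
    {"tx": 0.377, "ty": 0.004, "tz": -0.35, "roll": -1, "jaw": 0.1}
  ]
}}

```text
clock: 11.6
tcp_pos: [0.6095, 0.0947, 0.328]
orientation: [-1.898, -2.503, -0.001]
contact_force: [-0.3, 0.5, 1.1]
finger_gap: 0.047
finger_force: 0.0
```

{"method": "drive_tool", "body": {
  "plan": [
    {"tx": 0, "ty": 0, "tz": 0, "roll": 0, "jaw": 0.1},
    {"tx": 0, "ty": 0, "tz": 0, "roll": 0, "jaw": 0.1},
    {"tx": 0, "ty": 0, "tz": 0, "roll": 0, "jaw": 0.1},
    {"tx": 0, "ty": 0, "tz": 0, "roll": 0, "jaw": 0.1},
    {"tx": 0, "ty": 0, "tz": 0, "roll": 0, "jaw": 0.1},
    {"tx": 0, "ty": 0, "tz": 0, "roll": 0, "jaw": 0.1},
    {"tx": 0, "ty": 0, "tz": 0, "roll": 0, "jaw": 0.1},
    {"tx": 0, "ty": 0, "tz": 0, "roll": 0, "jaw": 0.1},
    {"tx": 0, "ty": 0, "tz": 0, "roll": 0, "jaw": 0.1},
    {"tx": 0, "ty": 0, "tz": 0, "roll": 0, "jaw": 0.1}
  ]
}}

```text
clock: 12.85
tcp_pos: [0.608, 0.0941, 0.3289]
orientation: [-1.903, -2.5, 0.0]
contact_force: [-0.3, 0.8, -0.0]
finger_gap: 0.0473
finger_force: 0.0
```

```bash
python3 - <<'E'
from h import *
o=get_obs();print(o["clock"],np.round(o["tcp_pos"],4),o["finger_gap"],R.from_rotvec(o["orientation"]).as_matrix().round(4).tolist(),np.round(o["joints"],2))
shot("wrist","w5.png",s=1.5);a=cv2.imread("pics/w5.png")
u=np.array([-.264,.9645,0]);c=np.array([.608,.0942,.276])
q=(proj("wrist",[c-.039*u,c,c+.039*u],o)*1.5).round(1);print(q)
for p in q: cv2.circle(a,tuple(p.astype(int)),3,(0,0,255),-1)
cv2.imwrite("pics/w5o.png",a)
E
```

```text
12.85 [0.608  0.0941 0.3289] 0.047344049375276524 [[-0.2661, 0.964, -0.0], [0.964, 0.2661, 0.0], [0.0, -0.0, -1.0]] [ 0.09  0.43 -0.45  1.5   0.19  1.25 -0.11]
[[379.5 409.1]
 [379.7 325.4]
 [379.8 231.6]]
```

View pics/w5o.png

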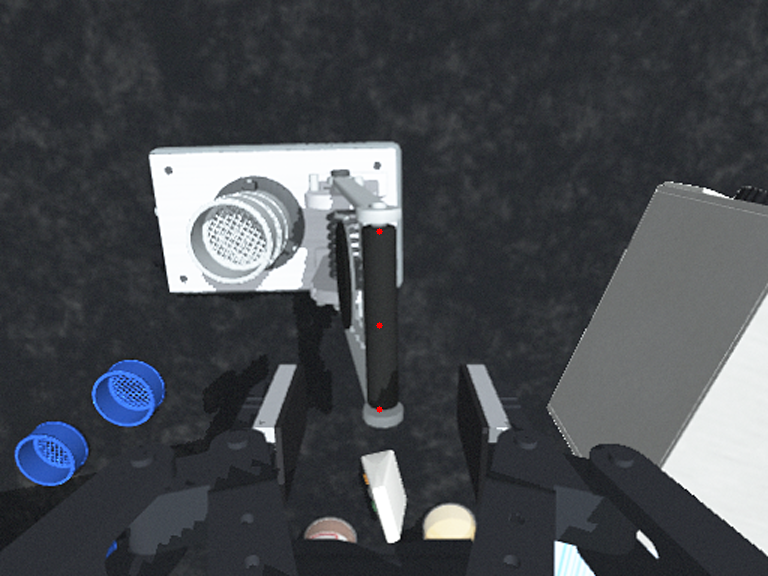

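The bar runs from (380,225) to (384,407) and is centred on the prediction, midway between the fingers. I'll descend and grip.

{"method": "drive_tool", "body": {
  "plan": [
    {"tx": 0, "ty": 0.002, "tz": 0.04, "roll": 0, "jaw": 0.1},
    {"tx": 0, "ty": 0.002, "tz": 0.09, "roll": 0, "jaw": 0.1},
    {"tx": 0, "ty": 0.002, "tz": 0.14, "roll": 0, "jaw": 0.1},
    {"tx": 0, "ty": 0.002, "tz": 0.175, "roll": 0, "jaw": 0.1},
    {"tx": 0, "ty": 0.002, "tz": 0.182, "roll": 0, "jaw": 0.1},
    {"tx": 0, "ty": 0.002, "tz": 0.182, "roll": 0, "jaw": 0.1},
    {"tx": 0, "ty": 0.002, "tz": 0.182, "roll": 0, "jaw": -1},
    {"tx": 0, "ty": 0.002, "tz": 0.182, "roll": 0, "jaw": -1},
    {"tx": 0, "ty": 0.002, "tz": 0.182, "roll": 0, "jaw": -1},
    {"tx": 0, "ty": 0.002, "tz": 0.182, "roll": 0, "jaw": -1}
  ],
  "newtons": 80
}}

```text
clock: 14.15
tcp_pos: [0.6082, 0.0941, 0.2569]
orientation: [-1.902, -2.5, 0.002]
contact_force: [-3.9, -1.5, 5.3]
finger_gap: 0.0118
finger_force: 77.9
```

{"method": "drive_tool", "body": {
  "plan": [
    {"tx": 0, "ty": 0, "tz": 0, "roll": 0, "jaw": -1},
    {"tx": 0, "ty": 0, "tz": 0, "roll": 0, "jaw": -1},
    {"tx": 0, "ty": 0, "tz": 0, "roll": 0, "jaw": -1},
    {"tx": 0, "ty": 0, "tz": 0, "roll": 0, "jaw": -1},
    {"tx": 0, "ty": 0, "tz": 0, "roll": 0, "jaw": -1},
    {"tx": 0, "ty": 0, "tz": 0, "roll": 0, "jaw": -1},
    {"tx": 0, "ty": 0, "tz": 0, "roll": 0, "jaw": -1},
    {"tx": 0, "ty": 0, "tz": 0, "roll": 0, "jaw": -1},
    {"tx": 0, "ty": 0, "tz": 0, "roll": 0, "jaw": -1},
    {"tx": 0, "ty": 0, "tz": 0, "roll": 0, "jaw": -1}
  ]
}}

```text
clock: 15.4
tcp_pos: [0.6082, 0.0941, 0.2568]
orientation: [-1.902, -2.5, 0.002]
contact_force: [-4.2, -1.5, 4.8]
finger_gap: 0.0119
finger_force: 77.9
```

```bash
python3 - <<'E'
from h import *
o=get_obs();print(np.round(o["tcp_pos"],4),o["finger_gap"],np.round(o["contact_force"],1))
t=np.radians(np.linspace(0,100,31));r=.15
f=-10*np.pi/180
x=r*np.sin(np.radians(10)-t)-r*np.sin(np.radians(10)); z=r*np.cos(np.radians(10)-t)-r*np.cos(np.radians(10))
for i in range(31): print(round(np.degrees(t[i])), "ty %.3f tz %.3f"%(x[i]/.4,-z[i]/.4))
E
```

```text
[0.6082 0.0941 0.2568] 0.011875067039028037 [-4.2 -1.5  4.8]
0 ty 0.000 tz -0.000
3 ty -0.022 tz -0.003
7 ty -0.043 tz -0.005
10 ty -0.065 tz -0.006
13 ty -0.087 tz -0.005
17 ty -0.109 tz -0.003
20 ty -0.130 tz -0.000
23 ty -0.152 tz 0.004
27 ty -0.173 tz 0.010
30 ty -0.193 tz 0.017
33 ty -0.214 tz 0.025
37 ty -0.233 tz 0.034
40 ty -0.253 tz 0.045
43 ty -0.271 tz 0.056
47 ty -0.289 tz 0.069
50 ty -0.306 tz 0.082
53 ty -0.322 tz 0.097
57 ty -0.338 tz 0.112
60 ty -0.352 tz 0.128
63 ty -0.366 tz 0.145
67 ty -0.378 tz 0.163
70 ty -0.390 tz 0.182
73 ty -0.400 tz 0.201
77 ty -0.409 tz 0.221
80 ty -0.418 tz 0.241
83 ty -0.424 tz 0.262
87 ty -0.430 tz 0.283
90 ty -0.434 tz 0.304
93 ty -0.438 tz 0.326
97 ty -0.439 tz 0.347
100 ty -0.440 tz 0.369
```

The bar is held. I'll draw it along the arc in three calls.

{"method": "drive_tool", "body": {
  "plan": [
    {"ty": -0.022, "tz": -0.003, "tx": 0, "roll": 0, "jaw": -1},
    {"ty": -0.043, "tz": -0.005, "tx": 0, "roll": 0, "jaw": -1},
    {"ty": -0.065, "tz": -0.006, "tx": 0, "roll": 0, "jaw": -1},
    {"ty": -0.087, "tz": -0.005, "tx": 0, "roll": 0, "jaw": -1},
    {"ty": -0.109, "tz": -0.003, "tx": 0, "roll": 0, "jaw": -1},
    {"ty": -0.13, "tz": 0, "tx": 0, "roll": 0, "jaw": -1},
    {"ty": -0.152, "tz": 0.004, "tx": 0, "roll": 0, "jaw": -1},
    {"ty": -0.173, "tz": 0.01, "tx": 0, "roll": 0, "jaw": -1},
    {"ty": -0.193, "tz": 0.017, "tx": 0, "roll": 0, "jaw": -1},
    {"ty": -0.214, "tz": 0.025, "tx": 0, "roll": 0, "jaw": -1}
  ]
}}

```text
clock: 16.65
tcp_pos: [0.5266, 0.0699, 0.2472]
orientation: [1.903, 2.496, -0.0]
contact_force: [2.4, -4.4, 8.0]
finger_gap: 0.0114
finger_force: 78.9
```

{"method": "drive_tool", "body": {
  "plan": [
    {"ty": -0.019, "tz": 0.009, "tx": 0, "roll": 0, "jaw": -1},
    {"ty": -0.039, "tz": 0.02, "tx": 0, "roll": 0, "jaw": -1},
    {"ty": -0.057, "tz": 0.031, "tx": 0, "roll": 0, "jaw": -1},
    {"ty": -0.075, "tz": 0.044, "tx": 0, "roll": 0, "jaw": -1},
    {"ty": -0.092, "tz": 0.057, "tx": 0, "roll": 0, "jaw": -1},
    {"ty": -0.108, "tz": 0.072, "tx": 0, "roll": 0, "jaw": -1},
    {"ty": -0.124, "tz": 0.087, "tx": 0, "roll": 0, "jaw": -1},
    {"ty": -0.138, "tz": 0.103, "tx": 0, "roll": 0, "jaw": -1},
    {"ty": -0.152, "tz": 0.12, "tx": 0, "roll": 0, "jaw": -1},
    {"ty": -0.164, "tz": 0.138, "tx": 0, "roll": 0, "jaw": -1}
  ]
}}

```text
clock: 17.9
tcp_pos: [0.4622, 0.0507, 0.1909]
orientation: [1.905, 2.496, -0.006]
contact_force: [0.4, -9.0, 6.6]
finger_gap: 0.0116
finger_force: 78.8
```

The −y side force indicates the tapper's yaw is about 1° more than I assumed, so I'll ease sideways while finishing.

{"method": "drive_tool", "body": {
  "plan": [
    {"ty": -0.012, "tz": 0.019, "tx": -0.003, "roll": 0, "jaw": -1},
    {"ty": -0.022, "tz": 0.038, "tx": -0.006, "roll": 0, "jaw": -1},
    {"ty": -0.031, "tz": 0.058, "tx": -0.009, "roll": 0, "jaw": -1},
    {"ty": -0.04, "tz": 0.078, "tx": -0.009, "roll": 0, "jaw": -1},
    {"ty": -0.046, "tz": 0.099, "tx": -0.009, "roll": 0, "jaw": -1},
    {"ty": -0.052, "tz": 0.12, "tx": -0.009, "roll": 0, "jaw": -1},
    {"ty": -0.056, "tz": 0.141, "tx": -0.009, "roll": 0, "jaw": -1},
    {"ty": -0.06, "tz": 0.163, "tx": -0.009, "roll": 0, "jaw": -1},
    {"ty": -0.061, "tz": 0.184, "tx": -0.009, "roll": 0, "jaw": -1},
    {"ty": -0.062, "tz": 0.2, "tx": -0.009, "roll": 0, "jaw": -1}
  ]
}}

```text
clock: 19.15
tcp_pos: [0.439, 0.0436, 0.1109]
orientation: [-1.903, -2.499, 0.002]
contact_force: [-0.9, -1.8, 7.3]
finger_gap: 0.0115
finger_force: 78.8
```

{"method": "drive_tool", "body": {
  "plan": [
    {"ty": 0, "tz": 0.002, "tx": 0, "roll": 0, "jaw": -1},
    {"ty": 0, "tz": 0.004, "tx": 0, "roll": 0, "jaw": -1},
    {"ty": 0, "tz": 0.006, "tx": 0, "roll": 0, "jaw": -1},
    {"ty": 0, "tz": 0.008, "tx": 0, "roll": 0, "jaw": -1},
    {"ty": 0, "tz": 0.01, "tx": 0, "roll": 0, "jaw": -1},
    {"ty": 0, "tz": 0.01, "tx": 0, "roll": 0, "jaw": -1},
    {"ty": 0, "tz": 0.01, "tx": 0, "roll": 0, "jaw": -1},
    {"ty": 0, "tz": 0.01, "tx": 0, "roll": 0, "jaw": -1},
    {"ty": 0, "tz": 0.01, "tx": 0, "roll": 0, "jaw": -1},
    {"ty": 0, "tz": 0.01, "tx": 0, "roll": 0, "jaw": -1}
  ]
}}

```text
clock: 20.4
tcp_pos: [0.4391, 0.0436, 0.1082]
orientation: [1.903, 2.499, -0.003]
contact_force: [-5.2, -1.6, 23.4]
finger_gap: 0.0115
finger_force: 80.3
```

The force jumped to 23 N against about 8 N of spring, at the expected height, so the arm is hard on its stop. One final look before handing in.

```bash
python3 - <<'E'
from h import *
w=grab_frame("wrist")[:,:,::-1];s=grab_frame("scene")[:,:,::-1];o=get_obs()
p=proj("scene",[[.48,.06,.12]])[0].astype(int);print(p,np.round(o["tcp_pos"],4))
x0=int(np.clip(p[0]-70,0,372));y0=int(np.clip(p[1]-70,0,244))
c=cv2.resize(s[y0:y0+140,x0:x0+140],(400,400),interpolation=cv2.INTER_CUBIC)
a=cv2.resize(w,(400,300))
cv2.imwrite("pics/fin.png",np.hstack([c,np.vstack([a,np.zeros((100,400,3),np.uint8)])]))
E
```

```text
[230 202] [0.4391 0.0436 0.1082]
```

View pics/fin.png

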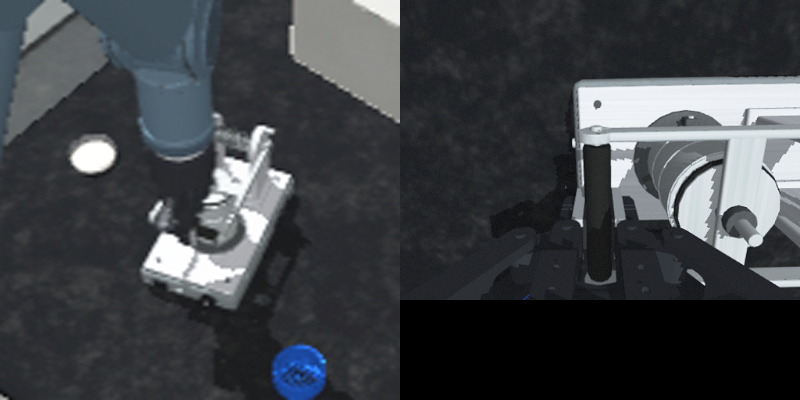

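The arm is level over the stack: the wrist half shows the pad plate at about (745,170) on the upright stack and the bar at (597,210) in the gripper. The dish is undisturbed at (92,155).

```bash
python3 -c "
from plant import job
print(job.sign_off())"
```

```text
the job is handed in; nothing more can be done
None
```

I nested the top sieve and let it go, drew the spring arm down to its stop on the stack, and handed the job in at about 20.5 s with the gripper still holding the bar; the verdict was not shown.

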